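# Tea egg to the pickling jar with the tongs

## Robot

A 6-joint arm with a two-finger parallel gripper is mounted at the origin on the work surface. World frame = base frame: x ahead of the robot, y to its left, z up, the work surface at z = 0. Lengths are in mm, angles in rad, forces in N, time in s.
With the tool pointing down it reaches from about 350 to 975 mm from the base axis. Payload 7.1 kg.
Tool frame: the origin (TCP) lies midway between the tips of the shut fingers; the grasp point (between the pads) lies 19 mm behind it (ctrl.grip_depth is the distance from the TCP to the grasp point, in mm); z points along the fingers, y is the line along which they close (so a half turn about z gives the same grasp; the last joint's range is limited). The gripper opens to 88 mm and grips with 3 to 60 N. Pads are 20 mm wide; open, the fingers measure 115 mm over their backs; the gripper's body (75 mm by 178 mm) begins 61 mm behind the grasp point.
Start: joints at [-1.218, 0.423, 1.63, -0, 1.089, -0.019], TCP at [227.074, -582.273, 222.675] pointing down, gripper open.
Joint ranges: [-3, 3], [-0.9, 2.11], [0.09, 2.58], [-1.31, 4.45], [0.11, 2.69], [-2.54, 2.54]. Speed limits (rad/s): [2.39, 2.39, 3.01, 3.14, 3.14, 3.14].

## Interface

Orientations are given as a rotation vector (axis times angle).
In Python, from workcell import get_obs, vision, ctrl gives the robot as it stands.
- The arm moves only by the tool step_arm, never from a script. Its argument "plan" is a list of rows, each a list of 7 numbers: the opening, from -1 (shut) to 1 (fully open), then the shift along the tool's x, y, z as a fraction of full scale, then the turn, a rotation vector about the tool's x, y, z as a fraction of full scale. In form: [[fingers, dx, dy, dz, wx, wy, wz], ...]. A call has 1 to 20 rows; each row shifts and turns the commanded pose from where the row before left it, along the tool's axes as they then stand; what a row does not reach is not made up. Full scale, the value 1, is 50 mm for a shift and 0.12 rad for a turn. A row lasts 1/8 s, in which the tool goes at most 62.5 mm and 10.7 degrees, less where a joint would pass 70% of its speed; a pose out of reach is approached as far as the arm can. A call with a number of a shift or a turn outside -1 to 1 is refused whole. A call with a gripper value outside its range is refused whole. The fingers move at their own pace and stop on an object; the grip force is fixed at half the most. Time passes only in rows, so rows that do not move let the fingers close. It gives the time, the measured TCP pose, the force, the opening and the grip force at its end, in the units of the state.
- get_obs(): the state, without advancing time (a new reading comes with each control period).
- vision.get_image(name): name is "scene" or "top"; returns a dict with "pixels" (400x640x3 uint8, red, green, blue), "depth" (400x640 float32, mm along the optical axis (not along the pixel's ray), 0 where there is no reading), "fx", "fy", "cx", "cy" (pixels), "T" (4x4, takes a point from camera to world coordinates). Camera axes: x right, y down, z forward; pixel columns grow to the right and rows downward; lengths in mm; the calibration is good to about 2 mm. A picture is of the moment at which its call begins.
- ctrl.close_job(): hands the job in; it is judged then, once.
The state is a dict: "t": time; "qpos": joint angles; "qvel": joint speeds; "joint_torque": joint torques, N m; "ee_pos": TCP position; "orientation": TCP orientation; "ft_force": force on the tool from outside, world axes, zero at the start; "moment": the same for the moment, N m; "width": finger opening in mm; "grasp_force": force on a finger pad.
Only numpy, scipy, OpenCV 4.12 (cv2) and the standard library are available. Lean on these libraries where they do the work, as an engineer would, in place of code of your own. Each camera call takes 0.05 s, during which the arm holds its last target. There are 200 camera calls.

## Task

I am packing tea eggs into the open preserving jar. Pick up the tongs, take the brown egg out of the egg rack with them and hold it over the mouth of the open jar, an egg's height or so clear of the rim, ready to go in; finish while still holding it there in the tongs. Only the tongs may touch the brown egg, grip it without squashing it, and leave the two pale eggs in the rack and the jars and the spice pot standing where they are.

Things in the scene. Friction and masses are not known exactly. Their poses are not given: they have to be found in the camera images.
- tongs: Loose steel kitchen tongs, black rubber grip pads, red silicone jaws, 226 mm long, 130 g, centre of mass 100 mm from the pivot. They lie on the 22 mm tall edges of their two flat arms, spread in the horizontal plane; a spring holds them open. Origin: pivot, at the underside. x: from the pivot midway between the open arms to the jaws; z up.
- tongs_grip (a point): Where to take the tongs from above, fingers closing across the arms: midway between the rubber pads (62 to 138 mm from the pivot), 100 mm from the pivot, 11 mm above the underside. Width over the arms here: 53 mm open, about 38 mm with an egg in the jaws (pads then parallel); each mm closed here closes the jaws by about 2 mm.
- tongs_jaws (a point): Midway between the open jaws, 205 mm from the pivot, at half their height (11 mm above the underside): where the egg belongs. Jaws 42 mm long (184 to 226 mm from the pivot), 22 mm tall, 4 mm thick, hollowed inwards; clear opening about 73 mm, 84 mm over their outsides.
- tongs_arm (a joint): Closing angle between the arms of the tongs, rad: 0 open as it lies, about 0.15 with an egg in the jaws, 0.34 shut empty. The spring needs 6 N at the pads to begin closing and 8 N at the egg's width; of the finger force beyond that about half reaches the egg.
- rack: Fixed wooden egg rack, 62 mm (x) by 250 mm (y) by 40 mm high, with five holes of 33 mm in a row along its y, 48 mm apart; the eggs stand in the middle and the two end holes, 96 mm apart, in any order. Origin: centre of its underside; -x is the side nearer the robot, z up.
- egg_brown: The dark brown tea egg, 44 mm thick and 53 mm tall, 40 to 75 g, standing pointed end down in a hole of the rack. Origin: its pointed lower end (27 mm above the table), z up. It is squashed by more than 35 N from each jaw, that is by gripping the tongs with more than about 75 N.
- egg_brown_mid (a point): Middle of the brown egg's thickest part (44 mm), 31 mm above its pointed end, 58 mm above the table and 18 mm above the rack's top at the start.
- egg_pale1_mid (a point): Middle of a pale cream egg of the same size, in the rack. Leave it.
- egg_pale2_mid (a point): Middle of the other pale cream egg, in the rack. Leave it.
- jar: Loose open preserving jar of clear glass, 102 mm across and 115 mm high, 0.75 kg, three brown eggs in it, an orange rubber ring under the rim; its glass lid hangs open on wires at the jar's +x side (away from the robot), reaching 70 mm from the axis and below the rim. Origin: centre of its underside, z up.
- jar_mouth (a point): Centre of the open jar's mouth at the height of the rim, 115 mm above its underside; the mouth is 80 mm wide inside.
- beet_jar: Closed jar of beetroot, dark red with a white cap, 80 mm across, 115 mm high, behind the work. Origin: centre of its underside. Leave it.
- spice_pot: Small blue ceramic spice pot with a knobbed lid, 56 mm across, 84 mm high, behind the work. Origin: centre of its underside. Leave it.
Not all that is in view belongs to the job. Several things have the shape of the jar; the one meant has the colours described above.

How it is judged:
By the outcome, as a careful person would: the job done as asked, in the order asked, and still so for the second after the job is handed in, while the arm keeps its last pose, push and grip.
It also fails if it takes over 54 s, if anything falls off the work surface, if the arm or the gripper's body presses on something with over 40 N, if the wrist force passes 120 N, or if a joint passes its speed limit or range.

## Working session

There is one attempt and no reset: what is moved stays moved. The work goes in short steps, Python scripts to look and compute and a tool call to move; the robot and the scene stay as the last step left them, time stands still between calls to the robot, and variables do not carry over. Pictures are saved under pics/ and viewed, at most 10 in all, crops included, and the job is handed in when it is done.

Besides the shell and the picture viewer there is one more tool, called after "Request:" by a JSON object that holds its "method" and its "body". step_arm: Moves the arm, as the interface text tells. Its arguments: {"type":"object","properties":{"plan":{"type":"array","items":{"type":"array","items":{"type":"number","minimum":-1,"maximum":1}}}},"required":["plan"]}

```bash
mkdir -p pics; python3 - <<'E'
from workcell import get_obs, vision, ctrl
import cv2, numpy as np
o=get_obs(); print(o)
for n in("scene","top"):
    i=vision.get_image(n); cv2.imwrite(f"pics/{n}0.png",i["pixels"][:,:,::-1]); np.savez(f"{n}0.npz",**i)
    print(n,i["fx"],i["fy"],i["cx"],i["cy"],np.round(i["T"],3).tolist())
E
```

```text
{'t': 0.0, 'qpos': array([-1.21797279e+00,  4.23871418e-01,  1.63069348e+00, -1.54999855e-05,
        1.08861402e+00, -1.90341877e-02]), 'qvel': array([-4.16570514e-06, -9.63967493e-04, -9.51540430e-04,  1.78125898e-04,
        2.85986888e-04,  3.74360093e-04]), 'joint_torque': array([-1.01081496e-03, -5.44636452e+01, -2.73661959e+01,  6.44679763e-02,
        2.27748096e-02, -1.36461913e-04]), 'ee_pos': array([ 226.89523653, -581.74973887,  221.88124955]), 'orientation': array([-3.08591005e+00, -5.80475507e-01,  4.34969846e-04]), 'ft_force': array([ 1.41334253, -0.18188727, -0.11497251]), 'moment': array([-0.00176927, -0.0192391 ,  0.00508387]), 'grasp_force': 0.0, 'width': 88.04829406401147}
scene 364.7513594640135 364.7513594640135 317.8684917016464 200.71803697384763 [[0.297, 0.644, -0.705, 1163.344], [0.955, -0.216, 0.205, -133.656], [-0.02, -0.734, -0.679, 679.53], [0.0, 0.0, 0.0, 1.0]]
top 485.88233733691544 485.88233733691544 315.79613396154167 197.76406742540172 [[0.07, -0.974, 0.218, 346.24], [-0.998, -0.069, 0.009, 29.738], [0.006, -0.218, -0.976, 1237.101], [0.0, 0.0, 0.0, 1.0]]
```

View pics/scene0.png

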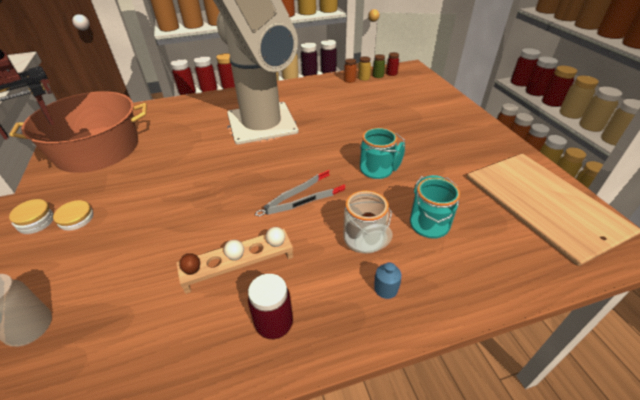

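View pics/top0.png

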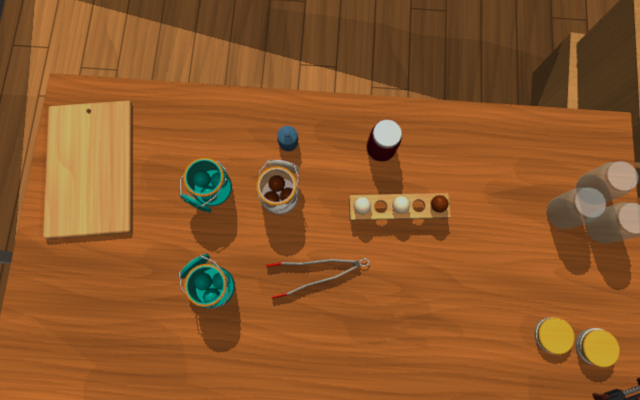

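The scene view shows the brown egg at (190,263), the pale ones at (234,249) and (276,236), and the open clear jar at (367,220). The top view shows the egg at (440,204), the tongs' pivot at (364,264) with red jaw tips at (274,265) and (280,297), and the jar mouth at about (278,178). Next I'll measure them.

```bash
cat > h.py <<'E'
import numpy as np, cv2
def load(n): return dict(np.load(n+".npz"))
def ray(i,uv,z):
    uv=np.atleast_2d(uv).astype(float); T=i["T"]
    d=np.c_[(uv[:,0]-i["cx"])/i["fx"],(uv[:,1]-i["cy"])/i["fy"],np.ones(len(uv))]@T[:3,:3].T
    s=(z-T[2,3])/d[:,2]; return T[:3,3]+d*s[:,None]
def cloud(i):
    v,u=np.mgrid[:400,:640]; d=i["depth"]
    c=np.stack([(u-i["cx"])/i["fx"]*d,(v-i["cy"])/i["fy"]*d,d],-1)
    return c@i["T"][:3,:3].T+i["T"][:3,3]
def blobs(m,mn=15):
    n,l,s,c=cv2.connectedComponentsWithStats(m.astype(np.uint8))
    return [(c[k],s[k,4],l==k) for k in range(1,n) if s[k,4]>=mn]
E
python3 - <<'E'
from h import *
for n in("scene0","top0"):
    i=load(n); P=cloud(i); hsv=cv2.cvtColor(i["pixels"],cv2.COLOR_RGB2HSV).astype(int); H,S,V=hsv[...,0],hsv[...,1],hsv[...,2]
    print("==",n)
    red=((H<5)|(H>174))&(S>190)&(V>110)&(P[...,2]<60)&(P[...,2]>-20)&(i["depth"]>0)
    for c,a,m in blobs(red,8):
        print("red",c.round(1),a,ray(i,c,15).round(1), np.median(P[m],0).round(1))
    reg=(P[...,2]>8)&(P[...,2]<34)&(S<110)&(V>50)
    for c,a,m in blobs(reg,40):
        p=P[m]; print("grey",c.round(1),a,p.min(0).round(),p.max(0).round())
    eg=(P[...,2]>44)&(P[...,2]<90)
    for c,a,m in blobs(eg,60):
        if a<2500: print("z45-90",c.round(1),a,np.median(hsv[m],0),"ray58",ray(i,c,58).round(1),"med",np.median(P[m],0).round(),"top",P[m][:,2].max().round())
    for c,a,m in blobs((P[...,2]>90)&(P[...,2]<150),40):
        if a<6000: print("z>90",c.round(1),a,np.median(hsv[m],0),np.median(P[m],0).round(1),P[m].min(0).round(),P[m].max(0).round())
E
```

```text
== scene0
red [396.   64.6] 12 [[-268.4  661.5   15. ]] [-197.5  621.8   50.4]
red [226.1  64.6] 8 [[-531.3  -58.7   15. ]] [-613.4  -53.8  -17.8]
red [323.8 174.6] 51 [[371.7 116.3  15. ]] [368.4 117.9  10.8]
red [338.9 188.7] 58 [[444.9 136.6  15. ]] [444.4 136.8  15.4]
grey [491.    8.5] 179 [-978. 1538.    8.] [-657. 1562.   34.]
grey [325.6  32.9] 260 [-881.  353.    8.] [-550.  574.   34.]
grey [412.8  41.4] 556 [-597.  629.    8.] [-373. 1081.   34.]
grey [183.4  48.9] 322 [-882. -369.    8.] [-553.  -41.   34.]
grey [327.6  42.3] 71 [-685.  429.    8.] [-605.  500.   18.]
grey [565.2  56.8] 1219 [-271. 1185.    8.] [ 209. 1510.   34.]
grey [307.8  44.7] 78 [-693.  326.    8.] [-608.  399.   17.]
grey [125.  57.] 138 [-826. -563.    8.] [-757. -463.   34.]
grey [201.4  59. ] 92 [-689. -197.    8.] [-610. -126.   17.]
grey [178.5  62.1] 96 [-688. -301.    8.] [-609. -229.   18.]
grey [608.3  93.8] 266 [ 223. 1237.    8.] [ 297. 1321.   34.]
grey [629.9 105.7] 227 [ 326. 1235.    8.] [ 393. 1313.   34.]
grey [260.8 125.7] 1301 [-110. -109.    8.] [113. 110.  34.]
grey [634.9 122
[... 7078 characters left out ...]
45-90 [601.9 346.9] 383 [ 22. 198. 197.] ray58 [[ 300.9 -651.    58. ]] med [ 300. -659.   45.] top 50.0
z>90 [385.9 134.6] 723 [ 60.  10. 202.] [ 765.7 -119.8  116.1] [ 734. -158.   90.] [805. -85. 122.]
z>90 [201.9 183.4] 770 [ 76.5 182.5 134. ] [606.1 317.1 110.1] [559. 263.  90.] [676. 368. 122.]
z>90 [277.7 182.1] 731 [ 17. 106. 160.] [635.4 132.6 111.1] [571.  86.  90.] [690. 186. 121.]
z>90 [599.4 191.1] 2448 [ 14.  76. 140.] [ 660.9 -635.   128.3] [ 585. -717.   90.] [ 741. -554.  138.]
z>90 [623.4 219.5] 1090 [ 14.   89.  153.5] [ 594.2 -680.8  126.8] [ 555. -727.   90.] [ 643. -653.  136.]
z>90 [203.2 280.4] 810 [ 68. 182. 139.] [391.8 289.9 111.3] [328. 228.  90.] [448. 348. 121.]
```

```bash
python3 - <<'E'
from h import *
i=load("top0")
for z in (11,22): print("pivot ray",z,ray(i,[364,264],z).round(1))
d=np.array([-.252,.968]); d/=np.linalg.norm(d); n=np.array([-d[1],d[0]])
for nm in("top0","scene0"):
    i=load(nm);P=cloud(i);hsv=cv2.cvtColor(i["pixels"],cv2.COLOR_RGB2HSV).astype(int)
    H,S,V=[hsv[...,k] for k in range(3)]
    box=(P[...,0]>345)&(P[...,0]<500)&(P[...,1]>-130)&(P[...,1]<175)&(P[...,2]>9)&(P[...,2]<40)
    s=(P[...,:2]-[403.7,125])@d; t=(P[...,:2]-[403.7,125])@n
    red=box&((H<5)|(H>174))&(S>190)
    print(nm,"red s",s[red].min(),s[red].max(),"all s",s[box].min(),s[box].max())
    for a in range(-240,40,15):
        k=box&(s>=a)&(s<a+15)
        if k.sum(): print(a,k.sum(),t[k].min().round(1),t[k].max().round(1),"mid",((t[k].min()+t[k].max())/2).round(1),"z",P[k][:,2].max().round(1),"V",np.median(V[k]),"S",np.median(S[k]))
# jar ring
i=load("top0");P=cloud(i);hsv=cv2.cvtColor(i["pixels"],cv2.COLOR_RGB2HSV).astype(int)
m=(hsv[...,0]>8)&(hsv[...,0]<22)&(hsv[...,1]>110)&(hsv[...,2]>140)&(P[...,2]>90)&(P[...,0]>560)&(P[...,0]<700)&(P[...,1]>80)&(P[...,1]<190)
v,u=np.nonzero(m);q=ray(i,np.c_[u,v],108)
c,r=cv2.minEnclosingCircle(q[:,:2].astype(np.float32));print("ring",len(q),c,r)
a,b=q[:,:2].min(0),q[:,:2].max(0);print(a,b)
I=i["pixels"][150:320,250:460,::-1];cv2.imwrite("pics/crop.png",cv2.resize(I,None,fx=3.8,fy=3.5,interpolation=cv2.INTER_CUBIC)[:600,:800])
E
```

```text
pivot ray 11 [[458.4 -91.7  11. ]]
pivot ray 22 [[457.4 -90.6  22. ]]
top0 red s -17.360222155648813 15.557421175221577 all s -262.3429678085518 19.99303992026696
-240 15 -12.6 5.2 mid -3.7 z 16.9 V 158.0 S 88.0
-225 16 -13.5 4.2 mid -4.6 z 17.0 V 150.0 S 68.0
-210 35 -12.1 5.1 mid -3.5 z 29.6 V 81.0 S 36.0
-195 23 -15.6 9.5 mid -3.1 z 26.5 V 144.0 S 52.0
-180 20 -21.2 13.9 mid -3.7 z 27.1 V 151.5 S 55.5
-165 24 -23.6 18.4 mid -2.6 z 27.1 V 155.0 S 62.0
-150 23 -26.1 21.6 mid -2.3 z 27.8 V 151.0 S 52.0
-135 22 -27.9 22.2 mid -2.9 z 25.9 V 150.0 S 46.5
-120 25 -29.0 53.3 mid 12.2 z 26.5 V 145.0 S 48.0
-105 24 -29.4 25.4 mid -2.0 z 26.1 V 144.0 S 45.0
-90 23 -30.5 27.3 mid -1.6 z 27.0 V 142.0 S 47.0
-75 20 -30.7 29.3 mid -0.7 z 26.3 V 147.0 S 48.5
-60 21 -35.2 31.9 mid -1.7 z 25.7 V 149.0 S 53.0
-45 22 -38.1 36.2 mid -0.9 z 27.3 V 148.0 S 62.5
-30 25 -41.1 39.2 mid -0.9 z 26.5 V 149.0 S 74.0
-15 28 -42.8 40.7 mid -1.1 z 24.4 V 174.5 S 231.5
0 26 -42.8 41.1 mid -0.9 z 26.1 V 177.0 S 233.5
15 10 -42.8 39.8 mid -1.5 z 27.1 V 162.0 S 214.5
scene0 red s -15.811976652320679 18.92094486187198
[... 356 characters left out ...]
20.9 mid -4.4 z 25.3 V 143.5 S 28.5
-135 46 -30.4 21.7 mid -4.4 z 24.8 V 141.5 S 33.0
-120 48 -30.7 23.6 mid -3.5 z 24.9 V 140.5 S 30.5
-105 49 -31.7 25.4 mid -3.2 z 25.2 V 140.0 S 34.0
-90 44 -32.7 26.6 mid -3.0 z 24.9 V 139.0 S 29.0
-75 44 -34.3 28.8 mid -2.7 z 24.3 V 143.5 S 29.5
-60 42 -37.7 30.7 mid -3.5 z 24.8 V 144.5 S 29.0
-45 42 -42.0 34.9 mid -3.5 z 23.6 V 144.0 S 28.0
-30 46 -44.8 38.8 mid -3.0 z 24.5 V 157.5 S 75.5
-15 42 -44.1 38.5 mid -2.8 z 23.5 V 195.5 S 205.0
0 39 -44.5 39.2 mid -2.6 z 24.6 V 196.0 S 204.0
15 12 -44.7 38.8 mid -3.0 z 24.3 V 192.5 S 198.5
ring 304 (631.7198486328125, 140.37005615234375) 57.76165008544922
[575.50541157  89.08583498] [686.28968643 184.93146098]
```

View pics/crop.png

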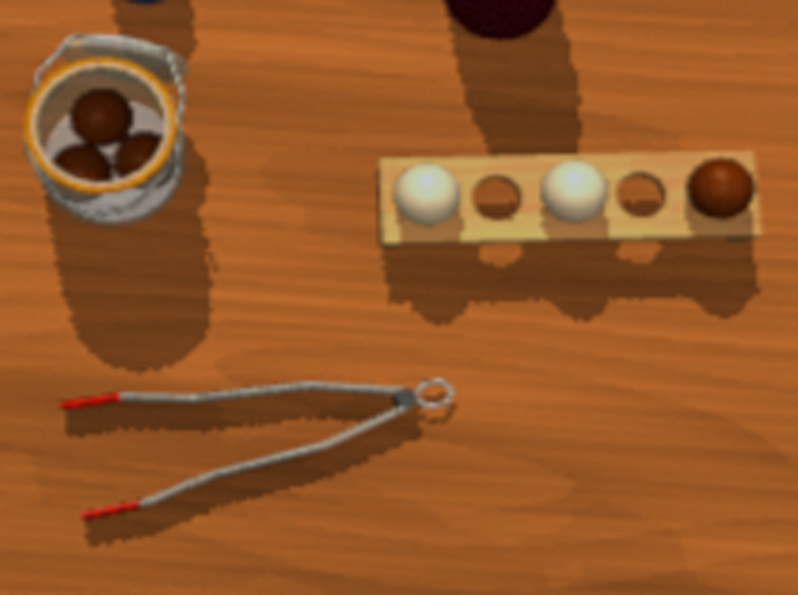

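The crop shows the pivot block at about (403,397), the jaws pointing towards +y, and the jar mouth at about (101,125). I can carry the tongs without turning them. The egg's neighbours and the rim leave enough clearance. First I turn the tool in place.

Request:
{"method": "step_arm", "body": {"plan": [[1,0,0,0,0,0,-1],[1,0,0,0,0,0,-1],[1,0,0,0,0,0,-1],[1,0,0,0,0,0,-1],[1,0,0,0,0,0,-1],[1,0,0,0,0,0,-1],[1,0,0,0,0,0,-1],[1,0,0,0,0,0,-1],[1,0,0,0,0,0,-1],[1,0,0,0,0,0,-1],[1,0,0,0,0,0,-1],[1,0,0,0,0,0,-1],[1,0,0,0,0,0,-0.2],[1,0,0,0,0,0,0]]}}

```text
t: 1.85
ee_pos: [227.0, -582.1, 222.5]
orientation: [-1.911, -2.493, -0.0]
ft_force: [-0.3, -0.4, -0.6]
width: 87.9
grasp_force: 0.0
```

```bash
cat >> h.py <<'E'
def go(t):
    from workcell import get_obs
    from scipy.spatial.transform import Rotation as R
    o=get_obs(); r=R.from_rotvec(o["orientation"]); M=r.as_matrix()
    print("t",round(o["t"],2),"pos",o["ee_pos"].round(1),"toolx yaw",round(np.arctan2(M[1,0],M[0,0]),3),"tilt",M[:2,2].round(4),"w",o["width"].round(1),"gf",round(o["grasp_force"],1),"F",o["ft_force"].round(1),"q",o["qpos"].round(2))
    if t is not None: print("shift rows (x50mm):",(M.T@(np.array(t)-o["ee_pos"])/50).round(3))
E
python3 -c "
from h import *
go([432.7,24,100]); print(ray(load('top0'),[276.6,185.7],108))"
```

```text
Traceback (most recent call last):
  File "h.py", line 18, in go
    print("t",round(o["t"],2),"pos",o["ee_pos"].round(1),"toolx yaw",round(np.arctan2(M[1,0],M[0,0]),3),"tilt",M[:2,2].round(4),"w",o["width"].round(1),"gf",round(o["grasp_force"],1),"F",o["ft_force"].round(1),"q",o["qpos"].round(2))
                                                                                                                                    ^^^^^^^^^^^^^^^^
AttributeError: 'float' object has no attribute 'round'
```

```bash
sed -i 's/o\["width"\].round(1)/round(o["width"],1)/' h.py
python3 -c "
from h import *
go([432.7,24,100]); print(ray(load('top0'),[276.6,185.7],108))"
```

```text
t 1.85 pos [ 227.  -582.1  222.5] toolx yaw 1.834 tilt [-0.0001  0.0004] w 87.9 gf 0.0 F [-0.3 -0.4 -0.6] q [-1.22  0.42  1.63  0.    1.09 -1.48]
shift rows (x50mm): [10.634  7.126  2.454]
[[621.0260857  135.63287368 108.        ]]
```

Request:
{"method": "step_arm", "body": {"plan": [[1,0.665,0.445,0.15,0,0,0],[1,0.665,0.445,0.15,0,0,0],[1,0.665,0.445,0.15,0,0,0],[1,0.665,0.445,0.15,0,0,0],[1,0.665,0.445,0.15,0,0,0],[1,0.665,0.445,0.15,0,0,0],[1,0.665,0.445,0.15,0,0,0],[1,0.665,0.445,0.15,0,0,0],[1,0.665,0.445,0.15,0,0,0],[1,0.665,0.445,0.15,0,0,0],[1,0.665,0.445,0.15,0,0,0],[1,0.665,0.445,0.15,0,0,0],[1,0.665,0.445,0.15,0,0,0],[1,0.665,0.445,0.15,0,0,0],[1,0.665,0.445,0.15,0,0,0],[1,0.665,0.445,0.15,0,0,0],[1,0,0,0,0,0,0],[1,0,0,0,0,0,0]]}}

```text
t: 4.1
ee_pos: [431.0, 24.2, 102.7]
orientation: [-1.908, -2.495, 0.001]
ft_force: [0.6, 0.8, -0.2]
width: 88.2
grasp_force: 0.0
```

```bash
python3 -c "
from h import *
go([432.7,24,3])"
```

```text
t 4.1 pos [431.   24.2 102.7] toolx yaw 1.836 tilt [-0.0005 -0.0002] w 88.2 gf 0.0 F [ 0.6  0.8 -0.2] q [ 0.03  0.35  2.13 -0.    0.67 -0.24]
shift rows (x50mm): [-0.012  0.033  1.993]
```

Request:
{"method": "step_arm", "body": {"plan": [[1,0,0.03,0.5,0,0,0],[1,0,0,0.5,0,0,0],[1,0,0,0.4,0,0,0],[1,0,0,0.3,0,0,0],[1,0,0,0.2,0,0,0],[1,0,0,0.08,0,0,0],[1,0,0,0,0,0,0],[0.3,0,0,0,0,0,0],[0.2,0,0,0,0,0,0],[0.09,0,0,0,0,0,0],[0.09,0,0,0,0,0,0],[0.09,0,0,0,0,0,0],[0.09,0,0,0,0,0,0]]}}

```text
t: 5.72
ee_pos: [432.9, 24.8, 3.8]
orientation: [1.908, 2.495, 0.0]
ft_force: [-0.3, 0.4, 3.2]
width: 47.9
grasp_force: 7.7
```

```bash
python3 -c "
from h import *
go(None)"
```

```text
t 5.72 pos [432.9  24.8   3.8] toolx yaw 1.836 tilt [0.0003 0.    ] w 47.9 gf 7.7 F [-0.3  0.4  3.2] q [ 0.03  0.57  2.15  0.    0.43 -0.24]
```

Request:
{"method": "step_arm", "body": {"plan": [[0.09,0,0,-0.1,0,0,0],[0.09,0,0,-0.2,0,0,0],[0.09,0,0,-0.4,0,0,0],[0.09,0,0,-0.5,0,0,0],[0.09,0,0,-0.5,0,0,0],[0.09,0,0,-0.5,0,0,0],[0.09,0,0,-0.4,0,0,0],[0.09,0,0,-0.2,0,0,0],[0.09,0,0,0,0,0,0],[0.09,0,0,0,0,0,0]]}}

```text
t: 6.98
ee_pos: [432.2, 24.8, 143.1]
orientation: [-1.908, -2.495, 0.001]
ft_force: [-0.2, -0.6, -1.5]
width: 47.8
grasp_force: 6.2
```

```bash
cat >> h.py <<'E'
def jaws():
    """red jaw blobs near the tool tip: medians from both cameras"""
    from workcell import get_obs, vision
    p=get_obs()["ee_pos"]; out={}
    for n in("top","scene"):
        i=vision.get_image(n);P=cloud(i);h=cv2.cvtColor(i["pixels"],cv2.COLOR_RGB2HSV).astype(int)
        m=((h[...,0]<6)|(h[...,0]>173))&(h[...,1]>170)&(h[...,2]>90)&(i["depth"]>0)&(np.linalg.norm(P-p,axis=-1)<190)&(P[...,2]>p[2]-60)
        for c,a,k in blobs(m,6): print(n,c.round(1),a,"med",np.median(P[k],0).round(1),"zrange",P[k][:,2].min().round(1),P[k][:,2].max().round(1),"ray@jawtop",ray(i,c,p[2]+17).round(1))
        out[n]=i
    return out
E
python3 -c "
from h import *
go(None); o=jaws()
i=o['scene']['pixels'][90:320,150:450,::-1]
cv2.imwrite('pics/s1.png',cv2.resize(i,None,fx=2.6,fy=2.6,interpolation=cv2.INTER_CUBIC))"
```

```text
t 6.97 pos [432.2  24.8 143.1] toolx yaw 1.836 tilt [-0.0011 -0.    ] w 47.8 gf 6.2 F [-0.2 -0.6 -1.5] q [ 0.03  0.27  2.1   0.    0.77 -0.24]
top [268.9 261.8] 39 med [435.9 132.6 159.4] zrange 141.3 163.1 ray@jawtop [[435.  132.5 160.1]]
top [269.5 292.2] 16 med [369.5 125.3 161.6] zrange 153.6 167.9 ray@jawtop [[369.3 125.3 160.1]]
scene [327.1 133.2] 38 med [371.6 126.7 153.4] zrange 142.2 241.2 ray@jawtop [[382.6 123.2 160.1]]
scene [338.5 145.9] 84 med [438.5 135.3 154.1] zrange 141.6 163.3 ray@jawtop [[447.5 131.8 160.1]]
```

View pics/s1.png

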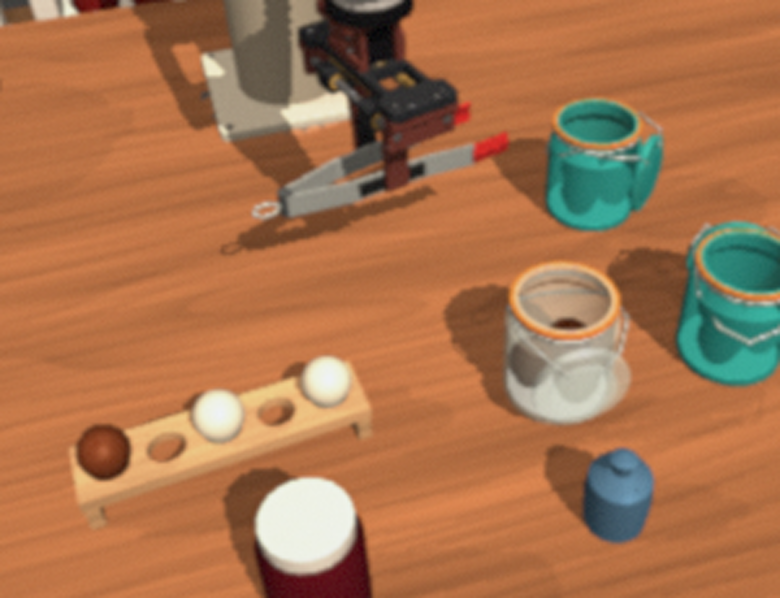

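The tongs are held level, with the jaws at about (460,113) and (490,148) in the crop and nothing else moved. Next I go above the brown egg.

```bash
python3 -c "
from h import *
go([645,-366.8,140])"
```

```text
t 7.08 pos [432.2  24.8 143. ] toolx yaw 1.836 tilt [-0.0016 -0.    ] w 48.1 gf 6.2 F [-0.2 -1.1 -1.1] q [ 0.03  0.27  2.1   0.    0.77 -0.24]
shift rows (x50mm): [-8.673  2.057  0.053]
```

Request:
{"method": "step_arm", "body": {"plan": [[0.09,-0.25,0.06,0,0,0,0],[0.09,-0.45,0.11,0,0,0,0],[0.09,-0.6,0.142,0,0,0,0],[0.09,-0.6,0.142,0,0,0,0],[0.09,-0.6,0.142,0,0,0,0],[0.09,-0.6,0.142,0,0,0,0],[0.09,-0.6,0.142,0,0,0,0],[0.09,-0.6,0.142,0,0,0,0],[0.09,-0.6,0.142,0,0,0,0],[0.09,-0.6,0.142,0,0,0,0],[0.09,-0.6,0.142,0,0,0,0],[0.09,-0.6,0.142,0,0,0,0],[0.09,-0.6,0.142,0,0,0,0],[0.09,-0.6,0.142,0,0,0,0],[0.09,-0.45,0.11,0,0,0,0],[0.09,-0.32,0.075,0,0,0,0],[0.09,0,0,0,0,0,0],[0.09,0,0,0,0,0,0]]}}

```text
t: 9.32
ee_pos: [645.1, -366.0, 143.2]
orientation: [-1.908, -2.495, 0.0]
ft_force: [0.4, -0.5, -0.6]
width: 48.3
grasp_force: 6.2
```

```bash
python3 -c "
from h import *
go([645,-366.8,50]); o=jaws()
i=o['top']['pixels'][130:300,360:560,::-1]
cv2.imwrite('pics/t2.png',cv2.resize(i,None,fx=3.5,fy=3.5,interpolation=cv2.INTER_CUBIC))"
```

```text
t 9.32 pos [ 645.1 -366.   143.2] toolx yaw 1.836 tilt [-0.001   0.0008] w 48.3 gf 6.2 F [ 0.4 -0.5 -0.6] q [-0.53  0.68  1.39  0.    1.08 -0.8 ]
shift rows (x50mm): [-0.016 -0.004  1.864]
top [446.3 181.3] 29 med [ 647.4 -257.3  160.2] zrange 144.9 164.4 ray@jawtop [[ 646.4 -256.3  160.2]]
top [454.  208.6] 36 med [ 584.1 -274.4  158.8] zrange 151.1 164.5 ray@jawtop [[ 583.7 -274.4  160.2]]
scene [172.3 223.2] 166 med [ 586.4 -273.   151.9] zrange 141.1 163.3 ray@jawtop [[ 595.  -271.   160.2]]
scene [182.  244.2] 173 med [ 651.6 -255.9  154.2] zrange 142.0 163.6 ray@jawtop [[ 657.7 -254.6  160.2]]
```

View pics/t2.png

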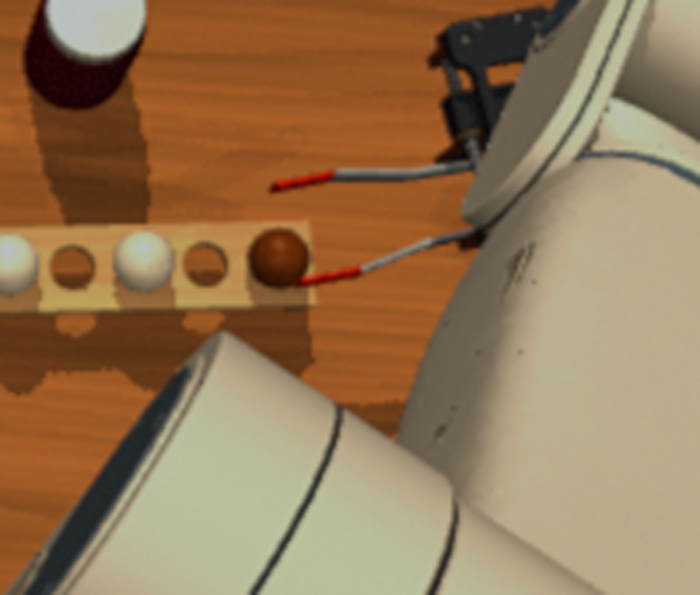

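The crop shows the jaws at (303,182) and (330,276), clear of the eggs in height. By measurement their midpoint is (617,-265), over the egg at (617.7,-265.6). Descending now.

Request:
{"method": "step_arm", "body": {"plan": [[0.09,0,0,0.2,0,0,0],[0.09,0,0,0.3,0,0,0],[0.09,0,0,0.3,0,0,0],[0.09,0,0,0.3,0,0,0],[0.09,0,0,0.3,0,0,0],[0.09,0,0,0.25,0,0,0],[0.09,0,0,0.15,0,0,0],[0.09,0,0,0.06,0,0,0],[0.09,0,0,0,0,0,0],[0.09,0,0,0,0,0,0]]}}

```text
t: 10.68
ee_pos: [646.0, -366.8, 51.3]
orientation: [1.908, 2.495, 0.0]
ft_force: [0.7, -0.8, -1.3]
width: 48.3
grasp_force: 6.2
```

```bash
python3 -c "
from h import *
go([645,-366.8,50]); o=jaws()
i=o['scene']['pixels'][180:320,120:320,::-1]
cv2.imwrite('pics/s3.png',cv2.resize(i,None,fx=3.8,fy=3.8,interpolation=cv2.INTER_CUBIC))"
```

```text
t 10.68 pos [ 646.  -366.8   51.3] toolx yaw 1.836 tilt [ 0.0008 -0.0005] w 48.3 gf 6.2 F [ 0.7 -0.8 -1.3] q [-0.53  0.78  1.42  0.    0.94 -0.8 ]
shift rows (x50mm): [ 0.006 -0.019  0.025]
top [437.1 190.2] 29 med [ 648.6 -259.7   67.3] zrange 48.8 77.4 ray@jawtop [[ 647.6 -258.2   68.3]]
scene [183.9 252.7] 121 med [ 588.3 -274.    63.9] zrange 0.6 77.7 ray@jawtop [[ 594.6 -272.7   68.3]]
scene [193.7 273.1] 140 med [ 651.9 -256.5   63.3] zrange 50.8 72.4 ray@jawtop [[ 656.3 -255.7   68.3]]
```

View pics/s3.png

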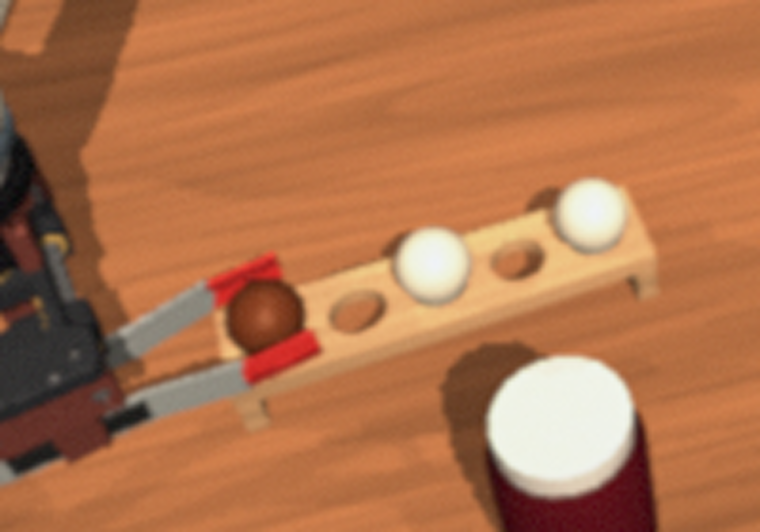

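The jaws stand either side of the brown egg, at (250,278) and (280,357) in the crop, well centred and at the right height. Closing gradually.

Request:
{"method": "step_arm", "body": {"plan": [[0.02,0,0,0,0,0,0],[-0.04,0,0,0,0,0,0],[-0.08,0,0,0,0,0,0],[-0.12,0,0,0,0,0,0],[-0.16,0,0,0,0,0,0],[-0.2,0,0,0,0,0,0],[-0.3,0,0,0,0,0,0],[-0.5,0,0,0,0,0,0],[-1,0,0,0,0,0,0],[-1,0,0,0,0,0,0],[-1,0,0,0,0,0,0],[-1,0,0,0,0,0,0]]}}

```text
t: 12.28
ee_pos: [645.6, -366.6, 50.7]
orientation: [-1.908, -2.495, -0.0]
ft_force: [0.2, 0.8, -1.4]
width: 37.1
grasp_force: 30.0
```

```bash
python3 -c "
from h import *
go(None)"
```

```text
t 12.28 pos [ 645.6 -366.6   50.7] toolx yaw 1.836 tilt [-0.  0.] w 37.1 gf 30.0 F [ 0.2  0.8 -1.4] q [-0.53  0.79  1.42  0.    0.94 -0.8 ]
```

Width is 37.1 mm at 30 N, so the egg is gripped. Lifting slowly.

Request:
{"method": "step_arm", "body": {"plan": [[-1,0,0,-0.05,0,0,0],[-1,0,0,-0.1,0,0,0],[-1,0,0,-0.15,0,0,0],[-1,0,0,-0.2,0,0,0],[-1,0,0,-0.3,0,0,0],[-1,0,0,-0.4,0,0,0],[-1,0,0,-0.4,0,0,0],[-1,0,0,-0.4,0,0,0],[-1,0,0,-0.4,0,0,0],[-1,0,0,-0.3,0,0,0],[-1,0,0,-0.15,0,0,0],[-1,0,0,0,0,0,0],[-1,0,0,0,0,0,0]]}}

```text
t: 13.9
ee_pos: [645.2, -366.3, 192.2]
orientation: [-1.908, -2.494, 0.0]
ft_force: [0.5, 0.7, -2.2]
width: 37.2
grasp_force: 30.0
```

```bash
python3 -c "
from h import *
go([650.5,34.5,191]); o=jaws()
i=o['scene']['pixels'][160:320,100:320,::-1]
cv2.imwrite('pics/s4.png',cv2.resize(i,None,fx=3.6,fy=3.6,interpolation=cv2.INTER_CUBIC))"
```

```text
t 13.9 pos [ 645.2 -366.3  192.2] toolx yaw 1.836 tilt [-0.0013  0.0008] w 37.2 gf 30.0 F [ 0.5  0.7 -2.2] q [-0.53  0.63  1.36  0.    1.16 -0.8 ]
shift rows (x50mm): [7.709 2.202 0.03 ]
top [454.  179.8] 33 med [ 638.4 -261.1  208.3] zrange 194.1 212.5 ray@jawtop [[ 637.3 -260.1  209.2]]
top [459.  199.3] 46 med [ 594.6 -270.6  209. ] zrange 203.2 214.5 ray@jawtop [[ 594.3 -271.1  209.2]]
scene [164.8 207. ] 72 med [ 599.2 -272.2  210.3] zrange 199.3 221.2 ray@jawtop [[ 599.8 -271.1  209.2]]
scene [172.9 223.5] 224 med [ 641.5 -259.6  203. ] zrange 175.5 212.5 ray@jawtop [[ 649.6 -257.2  209.2]]
```

View pics/s4.png

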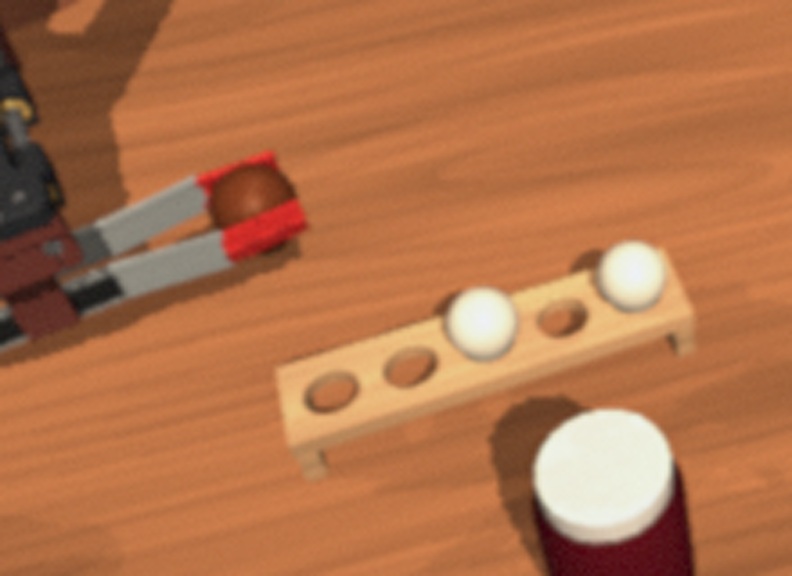

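The egg is held in the jaws at (253,200), the first hole is empty and both pale eggs are still in place. Carrying it to the jar.

Request:
{"method": "step_arm", "body": {"plan": [[-1,0.1,0.028,0,0,0,0],[-1,0.2,0.057,0,0,0,0],[-1,0.35,0.1,0,0,0,0],[-1,0.5,0.142,0,0,0,0],[-1,0.55,0.156,0,0,0,0],[-1,0.55,0.156,0,0,0,0],[-1,0.55,0.156,0,0,0,0],[-1,0.55,0.156,0,0,0,0],[-1,0.55,0.156,0,0,0,0],[-1,0.55,0.156,0,0,0,0],[-1,0.55,0.156,0,0,0,0],[-1,0.55,0.156,0,0,0,0],[-1,0.55,0.156,0,0,0,0],[-1,0.55,0.156,0,0,0,0],[-1,0.5,0.142,0,0,0,0],[-1,0.35,0.1,0,0,0,0],[-1,0.23,0.06,0,0,0,0],[-1,0,0,0,0,0,0],[-1,0,0,0,0,0,0]]}}

```text
t: 16.38
ee_pos: [650.0, 34.5, 193.1]
orientation: [1.909, 2.495, -0.0]
ft_force: [0.1, -0.4, -2.1]
width: 37.5
grasp_force: 30.0
```

```bash
python3 - <<'E'
from h import *
go([649.5,35.2,191]); o=jaws()
for n in o:
    i=o[n];P=cloud(i);h=cv2.cvtColor(i["pixels"],cv2.COLOR_RGB2HSV).astype(int)
    near=(abs(P[...,0]-622)<90)&(abs(P[...,1]-136)<75)
    e=near&(P[...,2]>150)&(P[...,2]<245)&(h[...,0]>5)&(h[...,0]<16)&(h[...,1]>120)
    for c,a,k in blobs(e,40): print(n,"egg",c.round(1),a,np.median(P[k],0).round(1),P[k].min(0).round(),P[k].max(0).round(),"ray199",ray(i,c,199).round(1))
    m=near&(P[...,2]>95)&(P[...,2]<125)
    print(n,"rim",P[m].min(0).round(),P[m].max(0).round(),m.sum())
a=o["scene"]["pixels"][80:320,170:470,::-1]
cv2.imwrite("pics/s5.png",cv2.resize(a,None,fx=2.5,fy=2.5,interpolation=cv2.INTER_CUBIC))
E
```

```text
t 16.38 pos [650.   34.5 193.1] toolx yaw 1.835 tilt [-0.0001 -0.0002] w 37.5 gf 30.0 F [ 0.1 -0.4 -2.1] q [ 0.03  0.49  1.59 -0.    1.06 -0.23]
shift rows (x50mm): [ 0.016 -0.007  0.043]
top [270.4 165.1] 30 med [641.7 144.5 209.7] zrange 197.2 216.3 ray@jawtop [[641.7 143.8 210.1]]
top [272.4 184.5] 24 med [598.4 135.2 209.3] zrange 205.7 213.5 ray@jawtop [[598.2 135.5 210.1]]
scene [376.1 179.9] 109 med [646.7 140.4 204.2] zrange 189.7 212.6 ray@jawtop [[654.1 137.2 210.1]]
top egg [271.2 174.4] 211 [618.4 139.  216.6] [601. 126. 190.] [646. 159. 228.] ray199 [[623.7 141.3 199. ]]
top rim [573. 136.  95.] [688. 184. 121.] 219
scene egg [373.3 172.2] 79 [636.2 139.5 215.6] [622. 128. 207.] [643. 151. 222.] ray199 [[616.9 148.4 199. ]]
scene rim [575.  86.  95.] [690. 185. 119.] 927
```

View pics/s5.png

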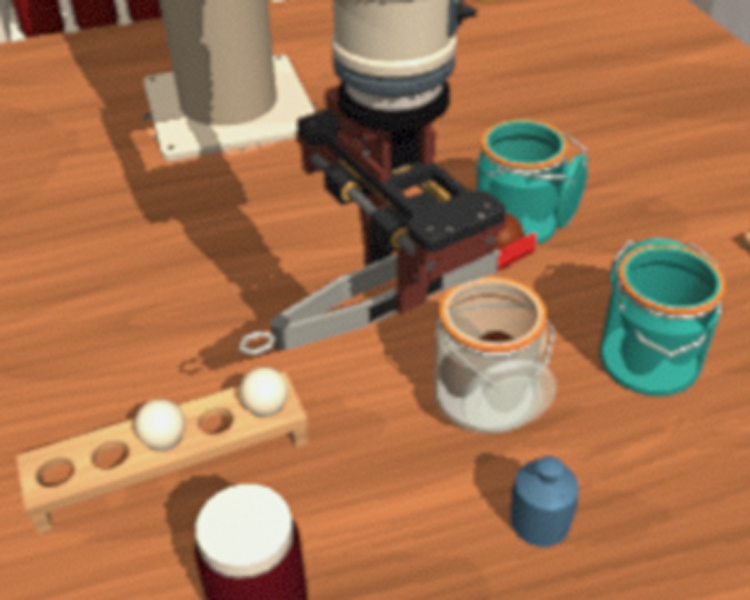

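The egg is over the jar. The red jaw is at (517,250), well above the rim at (493,313), and the jar, the pot and the pale eggs are unmoved. The egg sits about 3 mm towards +y of the mouth's centre, so I nudge it back and settle.

Request:
{"method": "step_arm", "body": {"plan": [[-1,-0.03,0,0.02,0,0,0],[-1,-0.03,0,0.02,0,0,0],[-1,0,0,0,0,0,0],[-1,0,0,0,0,0,0],[-1,0,0,0,0,0,0],[-1,0,0,0,0,0,0]]}}

```text
t: 17.23
ee_pos: [650.9, 32.3, 191.2]
orientation: [1.908, 2.496, 0.0]
ft_force: [0.1, 0.4, -2.1]
width: 37.4
grasp_force: 30.0
```

```bash
python3 - <<'E'
from h import *
go(None)
from workcell import ctrl
print(ctrl.close_job())
E
```

```text
t 17.23 pos [650.9  32.3 191.2] toolx yaw 1.836 tilt [0.0001 0.    ] w 37.4 gf 30.0 F [ 0.1  0.4 -2.1] q [ 0.03  0.5   1.59  0.    1.05 -0.23]
the job is handed in; nothing more can be done
None
```

I handed the job in at 17.2 s with the brown egg held in the tongs over the open jar's mouth, about an egg's height above the rim; the pale eggs, jars and spice pot looked unmoved in the last picture.

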